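# Hold a sample slide label up in the press-to-light viewer

## Task

Turn the knurled captive nut on the slide rack anticlockwise until its keeper bar is clear of all the slides, then take out the slide in the slot farthest from the nut and leave the other two standing. Find its frosted end by the small corner notch, lay it in the sloping slide viewer label up with the notch over the corner key (frosted end to the right), and press it fully down so that the lamp switch closes. Finish while still gripping the slide and holding it down; do not let go.

Things in the scene. Friction and masses are not known exactly. Their poses are not given: they have to be found in the camera images.
- rack: slide rack fixed to the bench, base 200 x 76 x 10 mm, origin under it. +x runs along the row towards the nut (ahead and left, yaw 0.95 to 1.45 rad). Slots at x = -40 (end slot, farthest from the nut), 0, +40 mm, floor at z = 14 mm, slide tops at z = 58. Comb blocks reach z = 28 and only y = +-23 mm, so the slides' ends stand free; lips beyond the ends at y = +-35 reach z = 17
- keeper (a joint): angle of the keeper bar, rad: 0 to 0.08 at the start (lies along the row over all slides, blocking them), grows anticlockwise seen from above, limit 1.75; clear of all slides from 1.0. Stays where left (friction 0.1 N m). Steel bar 14 mm wide, z = 60 to 66 mm, 142 mm long from its pivot at rack x = +90 mm
- nut_grip (a point): point on the vertical axis of the knurled captive nut, 7 mm below its top; the keeper bar turns with it. Nut 33 mm in diameter, its side from z = 67.5 to 91.5 mm, a 5 mm stud end above. At joint 0 the bar points from here to the rack's -x
- slide_1: clear sample slide, 64 x 44 x 8 mm, 35 g, dark specimen inside, standing on a long edge in a slot. Origin: middle of that edge. +z: to the upper long edge; +y: along it to the frosted end (ends at y = +-32 mm); +x: out of the label face (faces at x = +-4), which looks to the nut or away from it. A 9 x 9 mm square notch is cut from the corner at +y, +z. Slots are shuffled
- slide_1_frosted (a point): middle of the frosted writing field of slide_1, which covers the last 20 mm of the label face. With the label face towards you and the notched edge on top (as it is in the rack), notch and frosted end are at the right
- slide_2: a second slide, the same in size, frame and looks as slide_1
- slide_2_frosted (a point): middle of the frosted field of slide_2, as on slide_1
- slide_3: a third slide, the same in size, frame and looks as slide_1
- slide_3_frosted (a point): middle of the frosted field of slide_3, as on slide_1
- viewer: press-to-light slide viewer fixed to the bench, base 120 x 100 x 16 mm; its lamp house on a foot slopes 40 degrees towards the robot. Origin under the base, below the stage. +x away from the robot, yaw up to 0.2 rad. Lamp house and upper ledge are 46 mm wide (64 mm slide), so fingers on the slide's ends pass beside them; behind the upper ledge it drops away
- stage_top (a point): centre of the top of the white sprung stage (42 x 45 mm), 78 mm above the bench, moves with it. +x up the slope, +z square out of it (up, towards the robot), +y to the left. Ledges 4 mm high with inner faces at x = +-24 mm. A slide lies right with label face to +z, notched edge to +x, frosted end to -y, its origin at about (-22, 0, +4) mm
- corner_key (a point): top of the viewer's corner key at the upper right of the stage, which enters the slide's notch: in stage_top's frame (stage at rest) it fills x = +15.5 to +28, y = -29.5 to -25 mm and is 4 mm high. An end stop, also 4 mm high, stands at x = -26 to -20, y = +34 to +37 mm
- the_hand_press: green hand press, fixed, not part of the job: a tall obstacle left of the rack, x = 0.31 to 0.56, y = 0.17 to 0.31 m, its lever up to z = 0.40 m, between the arm's start and the work. A shelf hangs over the back of the bench beyond x = 0.74 m, its underside at about z = 0.36 m
- stage (a joint): how far the sprung stage is pressed in, square to its face, m: 0 at rest, 0.005 fully down (lamp switch closed). Spring 2 N at first, 8 N fully down; it comes up again when let go
Not all that is in view belongs to the job. What is shaped like the slide_3 but brown is not meant.

How it is judged:
On the way, in this order (a step that is already met when the one before it is completed fails the run):
1. the keeper bar is turned clear of the slides, all three still in their slots (value of joint keeper above 1 rad and distance of each of slide_1, slide_2, slide_3 from where it was at the start of the episode below 0.012 m), for 0.2 s.
2. the slide from the end slot is lifted out in the fingers, the other two left standing (((distance of slide_1 from where it was at the start of the episode above 0.05 m and contact force between the fingers and slide_1 above 0.5 N and distance of each of slide_2, slide_3 from where it was at the start of the episode below 0.012 m and x of each of slide_2, slide_3 in the frame of rack above -0.02 m) or (distance of slide_2 from where it was at the start of the episode above 0.05 m and contact force between the fingers and slide_2 above 0.5 N and distance of each of slide_1, slide_3 from where it was at the start of the episode below 0.012 m and x of each of slide_1, slide_3 in the frame of rack above -0.02 m) or (distance of slide_3 from where it was at the start of the episode above 0.05 m and contact force between the fingers and slide_3 above 0.5 N and distance of each of slide_1, slide_2 from where it was at the start of the episode below 0.012 m and x of each of slide_1, slide_2 in the frame of rack above -0.02 m))), for 0.1 s.
At the end, for the whole second after the job is handed in: The slide from the end slot lies label up in the viewer, frosted end right, notch over the key (within 5 mm, 10 degrees), stage down at least 3.5 of 5 mm, fingers still on the slide (over 1 N), keeper beyond 0.9 rad, the other two slides moved less than 12 mm (value of joint stage above 0.0035 m and value of joint keeper above 0.9 rad and ((x of slide_1 in the frame of stage_top between -0.027 and -0.017 m and y of slide_1 in the frame of stage_top between -0.006 and 0.006 m and z of slide_1 in the frame of stage_top between 0.001 and 0.007 m and y of slide_1_frosted in the frame of stage_top below -0.014 m and angle between slide_1's own x axis and vertical below 0.87 rad and contact force between the fingers and slide_1 above 1 N and distance of each of slide_2, slide_3 from where it was at the start of the episode below 0.012 m and x of each of slide_2, slide_3 in the frame of rack above -0.02 m) or (x of slide_2 in the frame of stage_top between -0.027 and -0.017 m and y of slide_2 in the frame of stage_top between -0.006 and 0.006 m and z of slide_2 in the frame of stage_top between 0.001 and 0.007 m and y of slide_2_frosted in the frame of stage_top below -0.014 m and angle between slide_2's own x axis and vertical below 0.87 rad and contact force between the fingers and slide_2 above 1 N and distance of each of slide_1, slide_3 from where it was at the start of the episode below 0.012 m and x of each of slide_1, slide_3 in the frame of rack above -0.02 m) or (x of slide_3 in the frame of stage_top between -0.027 and -0.017 m and y of slide_3 in the frame of stage_top between -0.006 and 0.006 m and z of slide_3 in the frame of stage_top between 0.001 and 0.007 m and y of slide_3_frosted in the frame of stage_top below -0.014 m and angle between slide_3's own x axis and vertical below 0.87 rad and contact force between the fingers and slide_3 above 1 N and distance of each of slide_1, slide_2 from where it was at the start of the episode below 0.012 m and x of each of slide_1, slide_2 in the frame of rack above -0.02 m))); the arm keeps its last pose, push and grip.
It fails at once if one of the slides is dropped on the bench (height (world z) of any of slide_1, slide_2, slide_3 below 0.006 m).
It fails at once if a second slide is pulled out or knocked over (distance of each of slide_1, slide_2 from where it was at the start of the episode above 0.03 m or distance of each of slide_1, slide_3 from where it was at the start of the episode above 0.03 m or distance of each of slide_2, slide_3 from where it was at the start of the episode above 0.03 m).
It also fails if it takes over 58 s, if anything falls off the work surface, if the arm or the gripper's body presses on something with over 40 N, if the wrist force passes 120 N, or if a joint passes its speed limit or range.

## Robot

A 6-joint arm with a two-finger parallel gripper is mounted at the origin on a cart in front of the work surface, level with it; the furniture and walls round the work are solid. World frame = base frame: x ahead of the robot, y to its left, z up, the work surface at z = 0. Lengths are in m, angles in rad, forces in N, time in s.
With the tool pointing down it reaches from about 0.275 to 0.75 m from the base axis. Payload 10.2 kg.
Tool frame: the origin (TCP) lies midway between the tips of the shut fingers; the grasp point (between the pads) lies 19 mm behind it (env.hold_point_z is the distance from the TCP to the grasp point, in m); z points along the fingers, y is the line along which they close (so a half turn about z gives the same grasp; the last joint's range is limited). The gripper opens to 85 mm and grips with 20 to 120 N. Pads are 22 mm wide; open, the fingers measure 114 mm over their backs; the gripper's body (76 mm by 85 mm) begins 54 mm behind the grasp point. The pads swing forward as they close: fully open they stand 13 mm farther back than shut.
Start: joints at [1.076, 0.313, 1.498, -0, 1.331, -0.223], TCP at [0.141, 0.506, 0.231] pointing down, gripper open.
Joint ranges: [-2.94, 2.94], [-0.97, 2.17], [0.19, 2.56], [-1.23, 4.37], [0.02, 3.11], [-2.88, 2.88]. Speed limits (rad/s): [2.39, 2.39, 3.01, 3.14, 3.14, 3.14].

## Interface

Orientations are given as a unit quaternion [x, y, z, w].
In Python, from bench import env, kinematics, monitor, eyes, job gives the robot as it stands. The module is installed in compiled form; this text tells all that it offers. Calls block until the motion is done:
- env.reach(position, orientation): joint-space move of the TCP to a pose.
- env.movel(position, velocity=0.15, frame=None, guard=None): straight line of the TCP; frame=None keeps the orientation; velocity is the mean speed in m/s. With guard (N) it stops when the force on the tool has changed by that much, and returns True; else False.
- env.set_joints(angles): joint-space move.
- env.release() and env.close_gripper(effort=None): open the fingers fully, or close them until they stop; effort is the grip in N (None keeps the last).
- env.hold(seconds).
- kinematics.ik(position, orientation): joint angles nearest the present ones, or None.
- monitor.sense(): the state.
- eyes.grab_frame(name): name is "scene" or "top" or "wrist"; returns a dict with "frame" (420x560x3 uint8, red, green, blue), "mtx" (3x3 intrinsics, pixels), "view" (4x4, takes a point from world to camera coordinates). Camera axes: x right, y down, z forward; pixel columns grow to the right and rows downward; lengths in m; the calibration is good to about 2 mm. A picture is of the moment at which its call begins. There is no depth.
A pose or a line that the arm cannot do raises env.MotionError and nothing moves.
- job.hand_in(): hands the job in; it is judged then, once.
The state is a dict: "clock": time; "joints": joint angles; "qvel": joint speeds; "joint_efforts": joint torques, N m; "position": TCP position; "ee_rot": TCP orientation; "contact_force": force on the tool from outside, world axes, zero at the start; "ft_torque": the same for the moment, N m; "finger_gap": opening from 0.0 (shut) to 1.0 (fully open); "gripper_force": force on a finger pad.
Only numpy, scipy, OpenCV 4.12 (cv2) and the standard library are available. Lean on these libraries where they do the work, as an engineer would, in place of code of your own. Each camera call takes 0.05 s, during which the arm holds its last target. There are 200 camera calls.

## Working session

There is one attempt and no reset: what is moved stays moved. The work goes in short steps, each a Python script; the robot and the scene stay as the last script left them, time stands still between calls to the robot, and variables do not carry over. Pictures are saved under pics/ and viewed, at most 10 in all, crops included, and the job is handed in when it is done.

```bash
mkdir -p pics; ls
python3 - <<'E'
from bench import env,kinematics,monitor,eyes,job
import cv2,numpy as np
for n in("scene","top"):
    f=eyes.grab_frame(n); cv2.imwrite(f"pics/{n}0.png",f["frame"][:,:,::-1]); np.savez(f"{n}0.npz",**f)
    print(n,f["mtx"].tolist(),np.round(f["view"],4).tolist())
s=monitor.sense(); print(s["clock"],s["ee_rot"],env.hold_point_z)
E
```

```text
pics
scene [[483.68744603941025, 0.0, 283.5599085465082], [0.0, 483.68744603941025, 210.6513468961193], [0.0, 0.0, 1.0]] [[0.668, -0.7442, 0.0006, -0.3711], [-0.4855, -0.4365, -0.7575, 0.2624], [0.564, 0.5057, -0.6529, 0.9247], [0.0, 0.0, 0.0, 1.0]]
top [[452.3657090868711, 0.0, 279.20648791988003], [0.0, 452.3657090868711, 215.45143782471487], [0.0, 0.0, 1.0]] [[-0.0213, -0.9996, 0.0193, -0.0764], [-0.9837, 0.0175, -0.1791, 0.4792], [0.1787, -0.0228, -0.9836, 1.1194], [0.0, 0.0, 0.0, 1.0]]
0.1 [ 1.35504205e-01  9.90776604e-01 -5.38555233e-04 -2.01016596e-04] 0.0187
```

View pics/scene0.png

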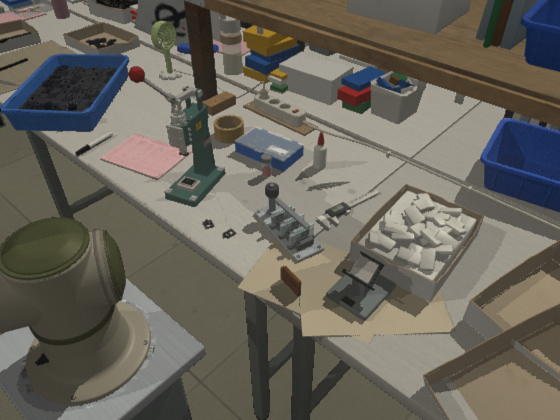

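View pics/top0.png

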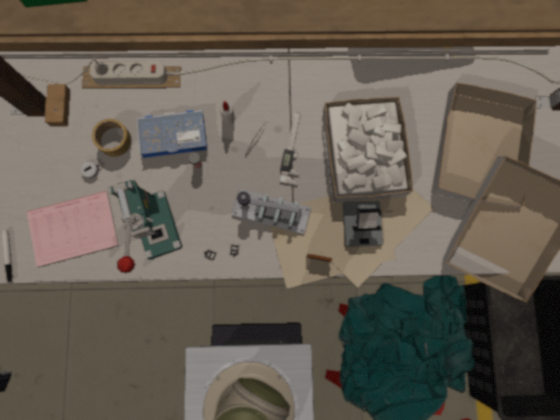

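The scene view shows the nut at about (271,190), the rack running down-right to (318,248), the viewer at (362,285) and a brown decoy at (291,280). In the top view the nut is at (243,199), the rack's far end at (308,218) and the viewer at (363,225). Next I compute rough positions and move the wrist camera over the rack.

```bash
cat > h.py <<'E'
from bench import env,kinematics,monitor,eyes,job
import cv2,numpy as np
from scipy.spatial.transform import Rotation as R
def ray(f,uv):
    V=f["view"];d=np.linalg.inv(f["mtx"])@np.array([uv[0],uv[1],1.]);Rm=V[:3,:3]
    return -Rm.T@V[:3,3],Rm.T@d
def onz(f,uv,z):
    c,d=ray(f,uv);return c+d*(z-c[2])/d[2]
def tri(*fu):
    A=np.zeros((3,3));b=np.zeros(3)
    for f,uv in fu:
        c,d=ray(f,uv);d=d/np.linalg.norm(d);P=np.eye(3)-np.outer(d,d);A+=P;b+=P@c
    x=np.linalg.solve(A,b)
    return x,[round(np.linalg.norm(np.cross(x-ray(f,u)[0],ray(f,u)[1]/np.linalg.norm(ray(f,u)[1])))*1000,1) for f,u in fu]
def proj(f,p):
    q=f["view"][:3,:3]@p+f["view"][:3,3];q=f["mtx"]@q;return q[:2]/q[2]
def down(yaw): # tool z down, tool y at yaw (world)
    y=np.array([np.cos(yaw),np.sin(yaw),0]);z=np.array([0,0,-1.]);return R.from_matrix(np.c_[np.cross(y,z),y,z]).as_quat()
def grab(n,name):
    f=eyes.grab_frame(n);np.savez(name+".npz",**f);cv2.imwrite(f"pics/{name}.png",f["frame"][:,:,::-1]);return f
def load(n): return dict(np.load(n+".npz"))
def st(): 
    s=monitor.sense();print("t",round(s["clock"],2),"p",np.round(s["position"],4),"F",np.round(s["contact_force"],1),"T",np.round(s["ft_torque"],2),"gap",round(float(s["finger_gap"]),3),"gf",np.round(s["gripper_force"],1),"q",np.round(s["joints"],3));return s
E
python3 - <<'E'
from h import *
S,T=load("scene0"),load("top0")
print("nut",tri((S,(271,187)),(T,(243,198))))
print("nut@90",onz(T,(243,198),.09),onz(S,(271,187),.09))
print("rackend",onz(T,(306,222),.01),"viewer",onz(T,(363,225),.05),"scene",onz(S,(362,280),.05))
s=st(); r=R.from_quat(s["ee_rot"]).as_matrix(); print(r.round(2))
q0=s["joints"]
for p in ([.17,.33,.5],[.14,.3,.55],[.4,0,.5],[.42,-.03,.4]):
    print(p,kinematics.ik(p,down(np.pi/2)),kinematics.ik(p,s["ee_rot"]))
E
```

```text
nut (array([0.51519749, 0.00432909, 0.08857983]), [np.float64(0.0), np.float64(0.0)])
nut@90 [0.51484632 0.00427464 0.09      ] [0.51392042 0.00304641 0.09      ]
rackend [ 0.46489893 -0.15699672  0.01      ] viewer [ 0.4478521  -0.29940381  0.05      ] scene [ 0.44966651 -0.31049378  0.05      ]
t 0.1 p [0.1409 0.5055 0.2308] F [-0.2  0.1 -0.2] T [ 0.03 -0.04 -0.02] gap 1.001 gf 0.0 q [ 1.076  0.313  1.498 -0.     1.331 -0.223]
[[-0.96  0.27 -0.  ]
 [ 0.27  0.96 -0.  ]
 [ 0.   -0.   -1.  ]]
[0.17, 0.33, 0.5] [ 7.76439127e-01 -6.75751905e-02  1.24562964e+00 -4.44089210e-16
  1.96353820e+00 -7.94357200e-01] [ 7.76685927e-01 -6.68837835e-02  1.24499202e+00 -3.69048258e-04
  1.96458241e+00 -5.22407080e-01]
[0.14, 0.3, 0.55] [ 7.75213133e-01 -1.19432128e-01  1.15767237e+00 -4.44089210e-16
  2.10335241e+00 -7.95583194e-01] [ 7.75494900e-01 -1.18751917e-01  1.15709054e+00 -3.97338252e-04
  2.10435161e+00 -5.23658592e-01]
[0.4, 0, 0.5] [-2.95010608e-01  5.80893920e-04  1.18009351e+00 -4.44089210e-16
  1.96091825e+00 -1.86580693e+00] [-2.94258890e-01  9.11937564e-04  1.17976262e+00 -1.21870298e-03
  1.96114500e+00 -1.59367409e+00]
[0.42, -0.03, 0.4] [-3.51146620e-01  1.26880533e-02  1.42240466e+00 -4.44089210e-16
  1.70649994e+00 -1.92194295e+00] [-3.50428781e-01  1.29733048e-02  1.42211581e+00 -1.14858939e-03
  1.70666699e+00 -1.64953586e+00]
```

Run:
```python
from h import *
s=st(); q=s["ee_rot"]
p=np.array(s["position"])
q1=kinematics.ik([p[0],p[1],.52],q)
env.set_joints(q1); st()
env.reach([.44,-.08,.50],down(1.27-np.pi/2)) if kinematics.ik([.44,-.08,.5],down(1.27-np.pi/2)) is not None else print("no")
st()
env.reach([.42,-.08,.32],down(1.27-np.pi/2)); st()
grab("wrist","w1")
f=load("w1");print(f["mtx"],f["view"].round(3))
```

```text
t 0.1 p [0.1409 0.5055 0.2308] F [-0.2  0.1 -0.2] T [ 0.03 -0.04 -0.02] gap 1.001 gf 0.0 q [ 1.076  0.313  1.498 -0.     1.331 -0.223]
t 1.21 p [0.1411 0.5058 0.5185] F [1.  0.1 0.3] T [ 0.06 -0.02 -0.  ] gap 1.0 gf 0.0 q [ 1.075  0.34   0.724 -0.     2.081 -0.223]
t 3.55 p [ 0.4401 -0.0795  0.5001] F [0.1 0.1 0. ] T [-0.01 -0.04  0.04] gap 0.995 gf 0.0 q [-0.442  0.115  1.058  0.     1.969 -0.142]
t 4.3 p [ 0.4207 -0.0801  0.3215] F [-0.2 -0.3 -0.1] T [ 0.02 -0.05  0.03] gap 0.998 gf 0.0 q [-0.463  0.039  1.593  0.     1.507 -0.163]
[[352.39121246   0.         274.71413517]
 [  0.         352.39121246 208.99700741]
 [  0.           0.           1.        ]] [[ 0.955 -0.296  0.003 -0.427]
 [-0.286 -0.918  0.276 -0.014]
 [-0.079 -0.265 -0.961  0.476]
 [ 0.     0.     0.     1.   ]]
```

View pics/w1.png

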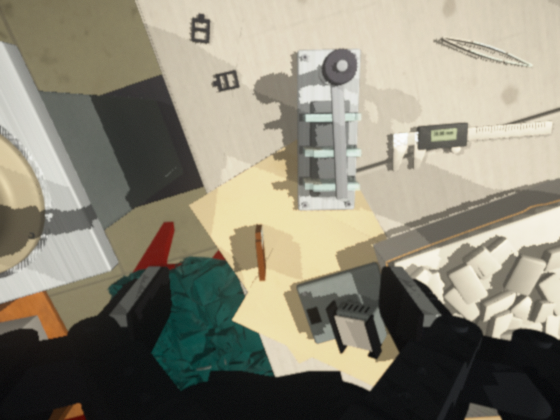

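The wrist view shows the rack base (300–358, 50–208), nut top at (342,66), slides at rows 117, 153 and 187, viewer at (345,310). I take a second, nearer wrist view and view zoomed crops side by side.

Run:
```python
from h import *
f=load("w1");print("cam",ray(f,(280,210))[0])
env.reach([.44,-.03,.25],down(1.27-np.pi/2)); st()
g=grab("wrist","w2");print("cam",ray(g,(280,210))[0])
c=proj(g,onz(f,(330,130),.03)).astype(int);print(c)
a=cv2.resize(f["frame"][40:220,270:400],None,fx=3,fy=3,interpolation=2)
x0=max(c[0]-75,0);y0=max(c[1]-120,0);print("w2 origin",x0,y0)
b=cv2.resize(g["frame"][y0:y0+240,x0:x0+170],None,fx=2.4,fy=2.4,interpolation=2)
H=600;m=np.zeros((H,a.shape[1]+b.shape[1],3),np.uint8);m[:a.shape[0],:a.shape[1]]=a;m[:min(H,b.shape[0]),a.shape[1]:]=b[:H];print(m.shape,a.shape)
cv2.imwrite("pics/m1.png",m[:,:,::-1])
```

```text
cam [ 0.44141479 -0.01263727  0.46309608]
t 4.79 p [ 0.4408 -0.0301  0.251 ] F [ 0.7 -0.3  0.4] T [-0.04 -0.01 -0.08] gap 1.001 gf 0.0 q [-0.334  0.111  1.697 -0.     1.333 -0.035]
cam [0.46154859 0.03735739 0.39264741]
[334 186]
w2 origin 259 66
(600, 798, 3) (540, 390, 3)
```

View pics/m1.png

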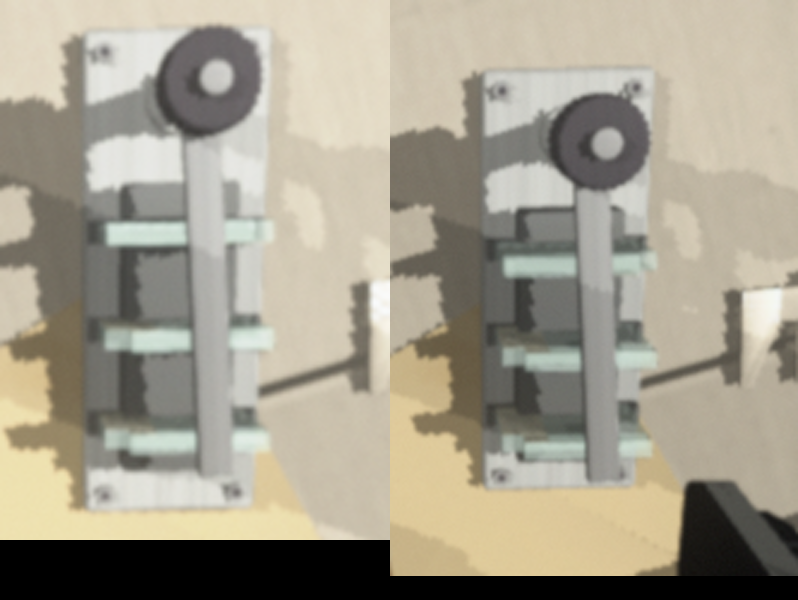

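The end slide (lowest, rows ~440) shows its notch, a dimmer lower step, at the image-left end (rack +y); the middle slide looks the same. Nut stud is at mosaic (216,76) and (607,143), base corners at (84,31), (270,28), (87,508), (252,503) and (484,70), (655,67), (486,488), (635,485).

Run:
```python
from h import *
f,g,T,S=load("w1"),load("w2"),load("top0"),load("scene0")
A=lambda x,y:(f,(270+x/3-.33,40+y/3-.33)); B=lambda x,y:(g,(259+(x-390)/2.4-.3,66+y/2.4-.3))
print("stud",tri(A(216,76),B(607,143)))
ca=[A(84,31),A(270,28),A(87,508),A(252,503)];cb=[B(484,70),B(655,67),B(486,488),B(635,485)]
for a,b in zip(ca,cb): print("corner",tri(a,b)[0].round(4))
for cc in(ca,cb):
    P=np.array([onz(*c,.01) for c in cc]);d=P[0]-P[2]+P[1]-P[3];yaw=np.arctan2(d[1],d[0]);c=P.mean(0)
    print("yaw",yaw,"c",c.round(4),np.linalg.norm(P[0]-P[2]),np.linalg.norm(P[1]-P[3]),np.linalg.norm(P[0]-P[1]), "nut",(c+.09*np.array([np.cos(yaw),np.sin(yaw),0])).round(4))
for nm,cc,z in(("A",A(216,76),.0965),("B",B(607,143),.0965)): print(nm,onz(*cc,z).round(4))
# bar tip & end slide ends z=.058
print("bar tip",onz(*A(213,474),.066),onz(*B(602,480),.066))
print("slide ends",[onz(*c,.058).round(4) for c in(A(105,437),A(267,437),B(505,440),B(648,440))])
```

```text
stud (array([0.51658772, 0.00575358, 0.09521943]), [np.float64(0.0), np.float64(0.0)])
corner [0.4893 0.0423 0.0025]
corner [0.561  0.0213 0.0033]
corner [ 0.4351 -0.1469  0.0109]
corner [ 0.5053 -0.1653  0.0144]
yaw 1.2952217175539742 c [ 0.4969 -0.0629  0.01  ] 0.1960339493388423 0.19491620414344984 0.07342843027322961 nut [0.5214 0.0237 0.01  ]
yaw 1.2943110515083562 c [ 0.4975 -0.0628  0.01  ] 0.19705313844903666 0.19675100077101726 0.07361932260658458 nut [0.5221 0.0237 0.01  ]
A [0.5163 0.0057 0.0965]
B [0.5163 0.0059 0.0965]
bar tip [ 0.48613629 -0.13184185  0.066     ] [ 0.48678974 -0.13132003  0.066     ]
slide ends [array([ 0.4503, -0.1072,  0.058 ]), array([ 0.5109, -0.126 ,  0.058 ]), array([ 0.4524, -0.1051,  0.058 ]), array([ 0.5106, -0.1232,  0.058 ])]
```

Run:
```python
from h import *
n=np.array([.5165,.0057]);o=down(1.355-np.pi/2)
env.reach([*n,.15],o); env.movel([*n,.066],velocity=.12,guard=15); s=st()
env.close_gripper(60); s=st()
q=np.array(s["joints"]); q[5]-=1.33; env.set_joints(q); st()
env.release(); env.movel([*n,.17],velocity=.2); s=st()
env.reach([.41,-.06,.27],down(1.295-np.pi/2)); st()
g=grab("wrist","w3")
env.reach([.40,-.22,.33],down(.3-np.pi/2)); st()
g2=grab("wrist","w4")
m=np.hstack([cv2.resize(x["frame"],None,fx=.71,fy=.71,interpolation=3) for x in(g,g2)])
cv2.imwrite("pics/m2.png",m[:,:,::-1])
```

```text
t 6.28 p [0.517  0.0055 0.067 ] F [-0.5  1.1 -0.1] T [ 0.   -0.06  0.05] gap 1.001 gf 0.0 q [-0.216  0.488  1.715 -0.     0.936 -0.   ]
t 6.83 p [0.5161 0.0058 0.0665] F [-4.9  1.3  7.1] T [ 0.02  0.86 -0.03] gap 0.363 gf 59.0 q [-0.216  0.489  1.716 -0.     0.937 -0.   ]
t 8.03 p [0.5156 0.0056 0.0666] F [-5.8 -1.   3.4] T [-0.46  0.81  0.09] gap 0.367 gf 59.1 q [-2.160e-01  4.880e-01  1.717e+00 -1.000e-03  9.390e-01 -1.329e+00]
t 9.28 p [0.516  0.0058 0.1689] F [-0.3 -0.3 -1.1] T [ 0.01  0.02 -0.04] gap 1.0 gf 0.0 q [-0.216  0.352  1.613 -0.     1.178 -1.33 ]
t 10.36 p [ 0.41   -0.0599  0.2692] F [-0.1  0.4  0.6] T [0.02 0.01 0.02] gap 1.002 gf 0.0 q [-0.43   0.036  1.73   0.     1.377 -0.155]
t 11.12 p [ 0.4001 -0.2192  0.3292] F [-0.1 -0.2 -0.6] T [ 0.02  0.01 -0.02] gap 0.999 gf 0.0 q [-0.759  0.104  1.502  0.     1.536  0.508]
```

View pics/m2.png

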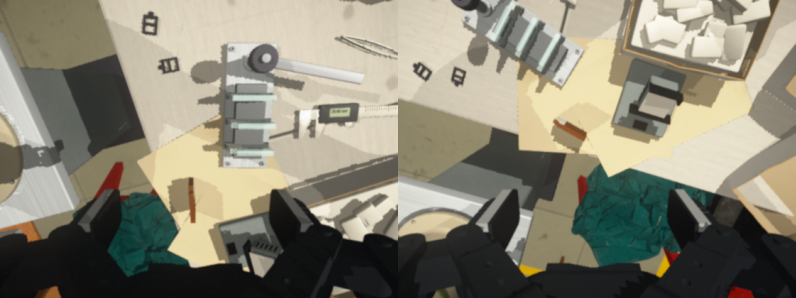

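The left view shows the bar swung clear to the right, with the three slides standing at about (253,97), (253,126) and (253,153). The right view shows the viewer at about (655,100). I take one more viewer view and zoom.

Run:
```python
from h import *
env.reach([.36,-.32,.27],down(-np.pi/2)); st()
g5=grab("wrist","w5");g4=load("w4");g3=load("w3")
def crop(f,c,w,h,k):
    x0,y0=int(c[0]-w/2),int(c[1]-h/2);x0=max(x0,0);y0=max(y0,0)
    print(x0,y0,k);return cv2.resize(f["frame"][y0:y0+h,x0:x0+w],None,fx=k,fy=k,interpolation=2)
V=np.array([.448,-.305,.06])
print(proj(g4,V),proj(g5,V))
a=crop(g4,proj(g4,V),100,120,4)
b=crop(g5,proj(g5,V),132,120,3)
c=crop(g3,(352,178),132,80,3)
m=np.zeros((600,800,3),np.uint8);m[:480,:400]=a;m[:360,400:796]=b;m[360:600,400:796]=c
cv2.imwrite("pics/m3.png",m[:,:,::-1])
```

```text
t 11.73 p [ 0.3604 -0.3193  0.2699] F [ 0.5 -0.   0.6] T [ 0.01  0.01 -0.02] gap 1.0 gf 0.0 q [-0.969  0.189  1.555  0.     1.398  0.599]
[357.94849953 153.16677966] [260.2494365   89.07735079]
307 93 4
194 29 3
286 138 3
```

View pics/m3.png

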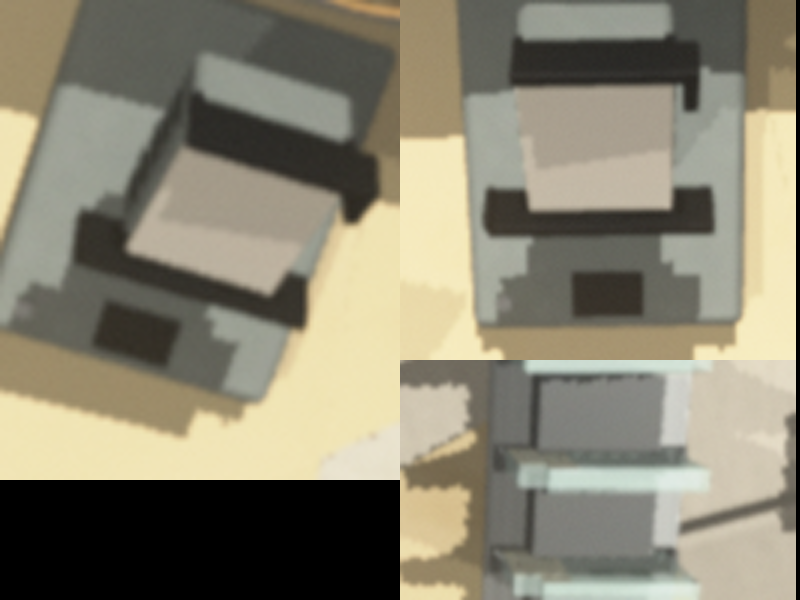

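Zoomed: the white stage corners are (185,147), (340,197), (272,294), (127,248) on the left and (517,88), (672,85), (670,209), (530,210) on the right; the key is the dark hook at (692,95), upper right. The lower right crop shows the middle and end slides with their notch step at the left end, so the end slide's label faces the nut.

Run:
```python
from h import *
g4,g5,g3=load("w4"),load("w5"),load("w3")
A=lambda x,y:(g4,(307+x/4-.37,93+y/4-.37)); B=lambda x,y:(g5,(194+(x-400)/3-.33,29+y/3-.33))
C=[tri(A(*a),B(*b)) for a,b in zip([(185,147),(340,197),(272,294),(127,248)],[(517,88),(672,85),(670,209),(530,210)])]
for c in C: print(c[0].round(4),c[1])
P=np.array([c[0] for c in C]);print("centre",P.mean(0).round(4))
x=P[0]+P[1]-P[2]-P[3];y=P[0]+P[3]-P[1]-P[2];print("len",np.linalg.norm(x)/2,np.linalg.norm(y)/2,"slope",np.degrees(np.arcsin(x[2]/np.linalg.norm(x))),"yaw from x,y",np.arctan2(x[1],x[0]),np.arctan2(-y[0],y[1]),y)
# base front edge, viewer yaw
for z in(.016,):
  p=onz(*A(0,327),z),onz(*A(258,402),z),onz(*B(477,325),z),onz(*B(738,320),z);print([q.round(4) for q in p])
  d=p[2]-p[3];print("yaw front",np.arctan2(-d[0],d[1]))
# viewer base side edges in B
p=onz(*B(457,0),.016),onz(*B(477,322),.016),onz(*B(745,0),.016),onz(*B(740,318),.016);print([q.round(4) for q in p],np.arctan2(*(p[0]-p[1])[1::-1]),np.arctan2(*(p[2]-p[3])[1::-1]))
# end slide mask in w3: greenish-white
for f,n in((g3,"w3"),(load("w4"),"w4")):
    h=cv2.cvtColor(f["frame"],cv2.COLOR_RGB2HSV);m=cv2.inRange(h,(60,15,170),(100,90,255))
    k,l,s,c=cv2.connectedComponentsWithStats(m)
    for i in range(1,k):
        if s[i,4]>60:
            r=cv2.minAreaRect(np.argwhere(l==i)[:,::-1].astype(np.float32));bp=cv2.boxPoints(r)
            q=[onz(f,b,.058) for b in bp];e=sorted([(np.linalg.norm(q[0]-q[1]),q[1]-q[0]),(np.linalg.norm(q[1]-q[2]),q[2]-q[1])],key=lambda t:t[0])
            d=e[1][1];print(n,np.round(r[0],1),s[i,4],"c@58",onz(f,r[0],.058).round(4),round(e[0][0],4),round(e[1][0],4),"yaw",round(np.arctan2(-d[0],d[1])%np.pi,3))
```

```text
[ 0.4713 -0.2831  0.0901] [np.float64(0.1), np.float64(0.1)]
[ 0.4716 -0.3266  0.092 ] [np.float64(0.4), np.float64(0.4)]
[ 0.4398 -0.3272  0.0658] [np.float64(0.3), np.float64(0.3)]
[ 0.4395 -0.2832  0.0631] [np.float64(0.3), np.float64(0.3)]
centre [ 0.4556 -0.305   0.0778]
len 0.04147120995530999 0.04380729606658215 slope 39.97125983642639 yaw from x,y 0.010885674107663583 0.007419013343631317 [-0.00064912  0.0874921  -0.00458568]
[array([ 0.4001, -0.2624,  0.016 ]), array([ 0.4019, -0.3521,  0.016 ]), array([ 0.4   , -0.2577,  0.016 ]), array([ 0.402 , -0.3536,  0.016 ])]
yaw front 0.020596364247530377
[array([ 0.5084, -0.2554,  0.016 ]), array([ 0.4011, -0.2577,  0.016 ]), array([ 0.5086, -0.3531,  0.016 ]), array([ 0.4027, -0.3543,  0.016 ])] 0.021811784024459324 0.010957558915949924
w3 [355.5 137.5] 440 c@58 [ 0.4982 -0.0406  0.058 ] 0.0068 0.054 yaw 1.296
w3 [353.  177.4] 341 c@58 [ 0.4874 -0.079   0.058 ] 0.0081 0.0547 yaw 1.316
w3 [350.1 214.7] 285 c@58 [ 0.476  -0.1169  0.058 ] 0.0093 0.0542 yaw 1.318
w4 [144.1  33.8] 300 c@58 [ 0.4983 -0.0421  0.058 ] 0.008 0.0533 yaw 1.294
w4 [179.6  51.9] 282 c@58 [ 0.4921 -0.0823  0.058 ] 0.0092 0.0607 yaw 1.284
w4 [212.5  70.9] 200 c@58 [ 0.4842 -0.1211  0.058 ] 0.0081 0.0532 yaw 1.288
```

Run:
```python
from h import *
a=cv2.resize(load("w3")["frame"][190:240,310:400],None,fx=6,fy=6,interpolation=2)
b=cv2.resize(load("w4")["frame"][40:100,180:240],None,fx=4.8,fy=4.8,interpolation=2)
m=np.zeros((590,540,3),np.uint8);m[:300,:540]=a;m[302:590,:288]=b
cv2.imwrite("pics/m4.png",m[:,:,::-1])
```

```text
(no output)
```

View pics/m4.png

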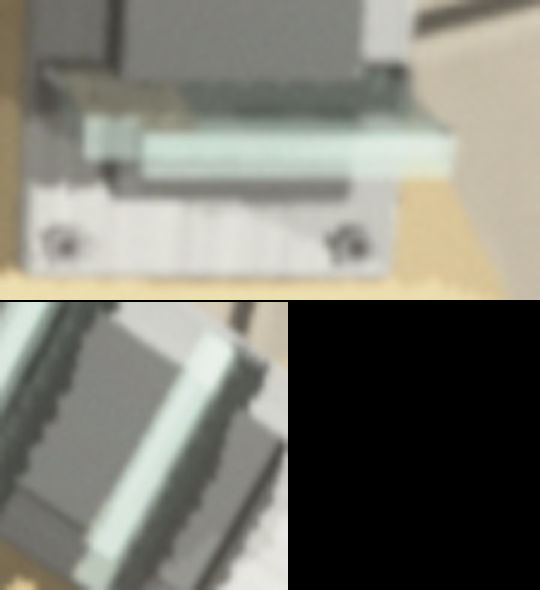

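The end slide's notch step is at (143,155), its far top corner at (457,155); in the second crop they are at (103,545) and (220,347). The notch is therefore at the rack +y end and the label faces the nut.

Run:
```python
from h import *
A=lambda x,y:(load("w3"),(310+x/6-.42,190+y/6-.42)); B=lambda x,y:(load("w4"),(180+x/4.8-.4,40+(y-302)/4.8-.4))
s,e=tri(A(143,155),B(103,548)),tri(A(457,154),B(222,345));print(s,e)
for c,d in((A(143,155),A(457,154)),(B(103,548),B(222,345))):
    p,q=onz(*c,.058),onz(*d,.058);u=(p-q);L=np.linalg.norm(u);u/=L
    print("L",L,"yaw",np.arctan2(-u[0],u[1]),"c",(q+u*.032).round(4),(p-u*.023).round(4))
yaw=1.295
def pose(a,side=1):
    sx=np.array([np.cos(yaw),np.sin(yaw),0]);sy=np.array([-np.sin(yaw),np.cos(yaw),0]);sz=np.array([0,0,1.])
    Sr=np.c_[sx,sy,sz]; ty=np.array([0,side,0.]);tz=np.array([-np.sin(a),0,-np.cos(a)]);Q=np.c_[np.cross(ty,tz),ty,tz]
    return Sr,Q
vy=.015;X=np.array([np.cos(vy)*np.cos(.698),np.sin(vy)*np.cos(.698),np.sin(.698)]);Y=np.array([-np.sin(vy),np.cos(vy),0]);Z=np.cross(X,Y)
St=np.c_[Z,-Y,X]
C=np.array([.4556,-.305,.0778])
for a in(20,30,35,40,45):
  for sd in(1,-1):
    Sr,Q=pose(np.radians(a),sd)
    t1=Sr@Q;t2=St@Q
    g1=np.array([.4812,-.1194,.042])-t1[:,2]*-.0257; g2=C+Z*.004+X*6e-3+t2[:,2]*.0257
    k=[kinematics.ik(g,R.from_matrix(t).as_quat()) for g,t in((g1,t1),(g1+[0,0,.1],t1),(g2+[0,0,.1],t2),(g2,t2))]
    print(a,sd,[None if j is None else np.round(j,2).tolist() for j in k])
```

```text
(array([ 0.45977506, -0.11373041,  0.05542842]), [np.float64(0.5), np.float64(0.5)]) (array([ 0.51142913, -0.12856077,  0.0559164 ]), [np.float64(0.9), np.float64(0.9)])
L 0.05476893461341186 yaw 1.2996721845605888 c [ 0.481 -0.119  0.058] [ 0.4813 -0.1191  0.058 ]
L 0.05221871583894237 yaw 1.2799635880996507 c [ 0.4797 -0.12    0.058 ] [ 0.4823 -0.1208  0.058 ]
20 1 [[-0.32, 0.58, 1.79, -0.49, 0.82, -2.84], None, [-0.67, 0.67, 1.22, -0.32, 1.67, 0.93], [-0.67, 0.78, 1.3, -0.32, 1.48, 0.99]]
20 -1 [[-0.32, 0.58, 1.79, -0.49, 0.82, 0.3], [-0.32, 0.41, 1.72, -0.41, 1.03, 0.17], [-0.67, 0.67, 1.22, -0.32, 1.67, -2.22], [-0.67, 0.78, 1.3, -0.32, 1.48, -2.16]]
30 1 [[-0.25, 0.62, 1.77, -0.69, 0.9, -2.63], [-0.25, 0.45, 1.71, -0.6, 1.08, -2.79], [-0.71, 0.58, 1.32, -0.23, 1.51, 0.9], [-0.71, 0.7, 1.4, -0.24, 1.31, 0.94]]
30 -1 [[-0.25, 0.62, 1.77, -0.69, 0.9, 0.51], [-0.25, 0.45, 1.71, -0.6, 1.08, 0.35], [-0.71, 0.58, 1.32, -0.23, 1.51, -2.25], [-0.71, 0.7, 1.4, -0.24, 1.31, -2.2]]
35 1 [[-0.21, 0.65, 1.75, -0.78, 0.95, -2.54], [-0.21, 0.48, 1.71, -0.69, 1.11, -2.71], [-0.73, 0.54, 1.37, -
[... 185 characters left out ...]
 [-0.73, 0.66, 1.46, -0.19, 1.22, -2.23]]
40 1 [[-0.18, 0.68, 1.74, -0.86, 1.0, -2.46], [-0.18, 0.5, 1.7, -0.78, 1.15, -2.64], [-0.75, 0.5, 1.42, -0.12, 1.34, 0.84], [-0.75, 0.63, 1.51, -0.13, 1.13, 0.87]]
40 -1 [[-0.18, 0.68, 1.74, -0.86, 1.0, 0.68], [-0.18, 0.5, 1.7, -0.78, 1.15, 0.5], [-0.75, 0.5, 1.42, -0.12, 1.34, -2.3], [-0.75, 0.63, 1.51, -0.13, 1.13, -2.27]]
45 1 [[-0.15, 0.71, 1.73, -0.93, 1.07, -2.39], [-0.15, 0.53, 1.7, -0.85, 1.2, -2.57], [-0.77, 0.47, 1.47, -0.07, 1.26, 0.8], [-0.77, 0.59, 1.56, -0.07, 1.05, 0.82]]
45 -1 [[-0.15, 0.71, 1.73, -0.93, 1.07, 0.75], [-0.15, 0.53, 1.7, -0.85, 1.2, 0.57], [-0.77, 0.47, 1.47, -0.07, 1.26, -2.34], [-0.77, 0.59, 1.56, -0.07, 1.05, -2.32]]
```

```bash
cat >> h.py <<'E'
def frames(yaw=1.292,vy=.015,a=np.radians(35)):
    Sr=np.c_[[np.cos(yaw),np.sin(yaw),0],[-np.sin(yaw),np.cos(yaw),0],[0,0,1.]]
    ty=np.array([0,-1,0.]);tz=np.array([-np.sin(a),0,-np.cos(a)]);Q=np.c_[np.cross(ty,tz),ty,tz]
    X=np.array([np.cos(vy)*np.cos(.698),np.sin(vy)*np.cos(.698),np.sin(.698)]);Y=np.array([-np.sin(vy),np.cos(vy),0]);Z=np.cross(X,Y)
    return Sr@Q,np.c_[Z,-Y,X]@Q,np.c_[X,Y,Z]
quat=lambda M:R.from_matrix(M).as_quat()
B=.0257  # pad centre behind TCP at 64 mm opening
C=np.array([.4556,-.305,.0778])
E
python3 - <<'E'
from h import *
T1,T2,F=frames()
g=np.array([.4810,-.1195,.043])+T1[:,2]*B
env.reach(g+[0,0,.11],quat(T1)); st()
print("hit",env.movel(g,velocity=.1,guard=12)); st()
env.close_gripper(80); st()
env.movel(g+[0,0,.012],velocity=.05); st()
env.movel(g+[0,0,.12],velocity=.15); st()
f=grab("scene","s2"); grab("top","t2")
c=proj(f,np.array([.48,-.1,.1])).astype(int);print(c)
cv2.imwrite("pics/m5.png",cv2.resize(f["frame"][c[1]-80:c[1]+60,c[0]-100:c[0]+100],None,fx=3.5,fy=3.5,interpolation=2)[:,:,::-1])
E
```

```text
t 12.83 p [ 0.4773 -0.1342  0.1329] F [-0.3 -0.2  0.7] T [ 0.16 -0.08 -0.02] gap 1.001 gf 0.0 q [-0.214  0.46   1.698 -0.683  1.134  0.413]
hit False
t 14.08 p [ 0.4773 -0.1337  0.0225] F [-0.1  1.   0.5] T [ 0.26 -0.08 -0.04] gap 0.997 gf 0.0 q [-0.213  0.648  1.753 -0.779  0.952  0.6  ]
t 14.43 p [ 0.4774 -0.1338  0.0229] F [0.2 2.  5.6] T [ 0.01  0.22 -0.08] gap 0.729 gf 86.8 q [-0.213  0.647  1.753 -0.779  0.953  0.6  ]
t 14.82 p [ 0.4771 -0.1337  0.0343] F [ 0.2 -0.2 -0.8] T [ 0.3  -0.06  0.01] gap 0.731 gf 86.8 q [-0.213  0.625  1.751 -0.767  0.97   0.579]
t 15.69 p [ 0.4765 -0.1336  0.141 ] F [ 0.1  0.4 -0.3] T [ 0.32 -0.11  0.04] gap 0.727 gf 86.8 q [-0.213  0.447  1.692 -0.677  1.151  0.397]
[294 209]
```

View pics/m5.png

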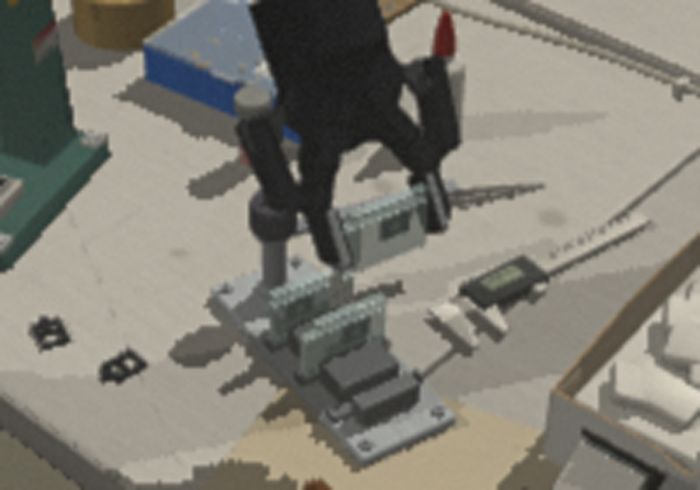

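The end slide is in the fingers at about (385,225), and the other two stand at (310,305) and (345,335). Now to the position above the viewer.

Run:
```python
from h import *
T1,T2,F=frames()
h=C+F@np.array([.007,0,.004])+T2[:,2]*B   # slide z=29 -> stage x=+7
s=monitor.sense()
env.movel(np.array(s["position"])+[-.02,-.03,.05],velocity=.2)
env.reach(h+F[:,2]*.03+[0,0,.07],quat(T2)); st()
env.movel(h+F[:,2]*.03,velocity=.12); st()
im=[]
for n in("scene","top"):
    f=grab(n,n[0]+"3");c=proj(f,C).astype(int)
    w,hh=(66,55);x0,y0=c[0]-w,c[1]-hh;print(n,x0,y0)
    im.append(cv2.resize(f["frame"][y0:y0+100,x0:x0+132],None,fx=3,fy=3,interpolation=2))
cv2.imwrite("pics/m6.png",cv2.resize(np.hstack(im),None,fx=1,fy=1)[:,:,::-1])
# predicted pixel positions of stage & slide corners in both views
for n in("s3","t3"):
    f=load(n);print(n,"slide",[proj(f,C+F@np.array([x,y,.034])).round(1).tolist() for x,y in((22,32),(22,-32),(-22,-32),(-22,32)) for x,y in[(x/1e3,y/1e3)]])
```

```text
t 18.44 p [ 0.4326 -0.3051  0.1534] F [ 0.5 -0.3 -0. ] T [ 0.05 -0.15  0.02] gap 0.729 gf 86.9 q [-0.748  0.518  1.43  -0.183  1.388 -2.283]
t 19.18 p [ 0.4328 -0.3056  0.0842] F [ 0.2 -0.5 -0.6] T [ 0.01 -0.13  0.04] gap 0.731 gf 86.9 q [-0.748  0.6    1.495 -0.19   1.243 -2.255]
scene 296 212
top 301 165
s3 slide [[350.2, 247.7], [377.6, 263.2], [366.2, 283.0], [339.2, 266.8]]
t3 slide [[357.8, 219.8], [384.1, 218.9], [382.4, 234.4], [356.5, 235.3]]
```

View pics/m6.png

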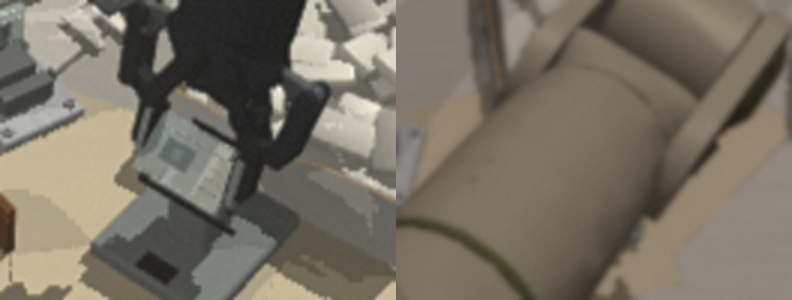

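The scene crop shows the slide label up, frosted lines at right (215,185), with the ledges close beneath; the top camera is blocked by the arm. I take a magnified check from the scene and wrist cameras together before lowering.

Run:
```python
from h import *
T1,T2,F=frames()
w=grab("wrist","w6");f=load("s3")
pts={"slide":[(x,y,.034) for x,y in((.022,.032),(.022,-.032),(-.022,-.032),(-.022,.032))],"stage":[(x,y,0) for x,y in((.021,.0225),(.021,-.0225),(-.021,-.0225),(-.021,.0225))],"key":[(.0155,-.025,.004)]}
a=cv2.resize(f["frame"][235:295,325:395],None,fx=6,fy=6,interpolation=2)  # 420x360
for k,v in pts.items(): print(k,"scene crop",[((proj(f,C+F@np.array(p))-[325,235])*6).astype(int).tolist() for p in v],"wrist",[proj(w,C+F@np.array(p)).astype(int).tolist() for p in v])
b=np.array(w["frame"])
c=proj(w,C+F@np.array([0,0,.034])).astype(int);y0=min(max(c[1]-85,0),250);x0=c[0]-95;print("wrist origin",x0,y0,"k2")
b=cv2.resize(b[y0:y0+170,x0:x0+190],None,fx=2,fy=2,interpolation=2)
m=np.zeros((360,800,3),np.uint8);m[:,:420]=a;m[:b.shape[0],420:420+b.shape[1]]=b
cv2.imwrite("pics/m7.png",m[:,:,::-1])
```

```text
slide scene crop [[151, 75], [315, 169], [246, 287], [85, 190]] wrist [[366, 341], [182, 341], [199, 236], [349, 236]]
stage scene crop [[203, 111], [315, 175], [252, 284], [141, 218]] wrist [[327, 365], [221, 365], [229, 276], [319, 276]]
key scene crop [[310, 191]] wrist [[215, 349]]
wrist origin 179 198 k2
```

View pics/m7.png

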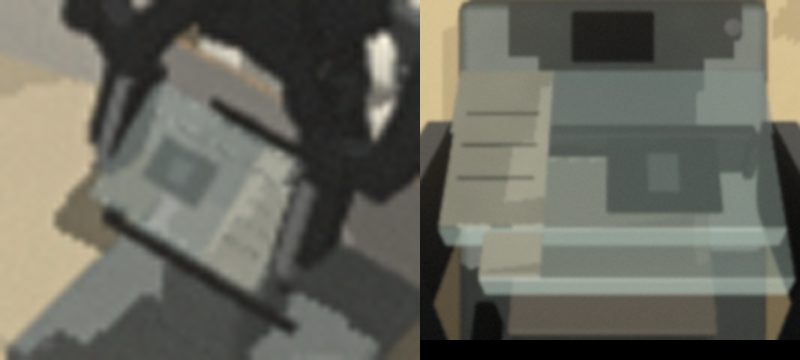

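The wrist crop shows the frosted field at left, notch step at (480,245–295), slide upper-edge right corner (790,275), lower edge at row 72, and below it the stage edges at columns 508 and 716 and the key at (487,305). I convert these to stage coordinates.

Run:
```python
from h import *
T1,T2,F=frames();w=load("w6")
def s(x,y,z):
    c,d=ray(w,(179+(x-420)/2-.25,198+y/2-.25));n=F[:,2];o=C+n*z;p=c+d*(n@(o-c))/(n@d);return (F.T@(p-C)*1000).round(1)
print("cam in stage",(F.T@(ray(w,(0,0))[0]-C)*1000).round(0))
for z in(.038,.030): print(z,"upR",s(790,275,z),s(795,292,z),"notch",s(480,277,z),s(483,294,z),"low",s(460,72,z),s(550,72,z),"notch shoulder",s(443,228,z),s(443,245,z),"rightlow",s(757,72,z))
print("stage L/R",s(508,330,0),s(716,330,0),"key",s(500,305,.004))
q=F.T@(np.array(monitor.sense()["position"])-(C+F@np.array([.007,0,.004])+T2[:,2]*B));print("tcp err stage mm",(q*1000).round(1))
```

```text
cam in stage [ 63.   0. 158.]
0.038 upR [21.3 30.3 38. ] [24.1 30.7 38. ] notch [ 21.6 -22.3  38. ] [ 24.4 -21.4  38. ] low [-20.6 -31.4  38. ] [-20.6 -12.8  38. ] notch shoulder [ 13.  -29.8  38. ] [ 16.1 -29.4  38. ] rightlow [-20.6  30.   38. ]
0.03 upR [18.5 32.3 30. ] [21.5 32.7 30. ] notch [ 18.8 -23.8  30. ] [ 21.9 -22.9  30. ] low [-26.2 -33.5  30. ] [-26.2 -13.6  30. ] notch shoulder [  9.6 -31.9  30. ] [ 12.9 -31.4  30. ] rightlow [-26.2  32.   30. ]
stage L/R [ 19.7 -22.1  -0. ] [19.7 22.2  0. ] key [ 15.8 -23.7   4. ]
tcp err stage mm [ 0.8 -0.3 30.4]
```

Run:
```python
from h import *
T1,T2,F=frames()
h=C+F@np.array([.007,0,.004])+T2[:,2]*B
def rel():
    s=monitor.sense();q=F.T@(np.array(s["position"])-h)*1000;print(round(s["clock"],2),"rel mm",q.round(2),"F stage",(F.T@np.array(s["contact_force"])).round(1),"T",np.round(s["ft_torque"],2),"gap",round(float(s["finger_gap"]),3))
rel()
env.close_gripper(110);rel()
for d in(6,2,0,-1,-2,-3,-4,-5,-6):
    hit=env.movel(h+F[:,2]*d*1e-3,velocity=.03,guard=14);rel()
    if hit: print("hit at",d);break
```

```text
19.32 rel mm [ 0.8  -0.3  30.42] F stage [-0.2  0.5 -0.3] T [ 0.01 -0.17 -0.02] gap 0.726
19.54 rel mm [ 0.25 -0.08 30.17] F stage [-0.  -0.8 -0.7] T [-0.   -0.13 -0.04] gap 0.719
20.49 rel mm [ 0.07 -0.04  6.09] F stage [-0.3  0.4  0.6] T [-0.03 -0.15  0.01] gap 0.722
20.77 rel mm [ 0.02 -0.01  1.94] F stage [-0.6  0.1 -0.1] T [-0.01 -0.11  0.01] gap 0.73
21.02 rel mm [-0.02 -0.01  0.15] F stage [ 1.3 -0.1  2.8] T [-0.07  0.29 -0.07] gap 0.719
21.27 rel mm [-0.   -0.04 -0.86] F stage [0.2 0.1 4.9] T [ 0.02  0.43 -0.06] gap 0.721
21.52 rel mm [ 0.   -0.01 -1.92] F stage [0.1 0.9 6. ] T [-0.03  0.55 -0.08] gap 0.724
21.77 rel mm [-0.02 -0.03 -2.91] F stage [0.9 0.5 7.2] T [-0.02  0.69 -0.12] gap 0.722
22.02 rel mm [-0.01 -0.02 -3.27] F stage [ 0.4  2.5 12.4] T [ 0.14  1.3  -0.16] gap 0.723
22.27 rel mm [-0.04 -0.04 -3.41] F stage [ 1.3  3.2 20.3] T [ 0.34  2.35 -0.25] gap 0.721
22.52 rel mm [-0.08 -0.02 -3.48] F stage [ 2.7  5.2 29.1] T [ 0.49  3.23 -0.28] gap 0.722
```

Run:
```python
from h import *
T1,T2,F=frames()
h=C+F@np.array([.007,0,.004])+T2[:,2]*B
env.movel(h+F[:,2]*-.0045,velocity=.03);env.hold(.5)
s=monitor.sense();print(s["clock"],(F.T@(np.array(s["position"])-h)*1000).round(2),(F.T@np.array(s["contact_force"])).round(1),s["gripper_force"])
w=grab("wrist","w7");f=w["frame"]
o=load("w6")["frame"]
for n,p in(("mid",(0,.01,.004)),("low",(-.015,-.01,.004)),("frost",(-.005,-.027,.004))):
    u=proj(w,C+F@np.array(p)).astype(int);print(n,u,f[u[1]-3:u[1]+4,u[0]-3:u[0]+4].mean((0,1)).round(),o[u[1]-3:u[1]+4,u[0]-3:u[0]+4].mean((0,1)).round())
# slide stays put in the wrist image if it has not slipped in the fingers
A=cv2.cvtColor(o[225:348,185:375],6);B_=cv2.cvtColor(f,6)
r=cv2.matchTemplate(B_[210:365,170:390],cv2.cvtColor(o[310:346,205:368],6),cv2.TM_CCOEFF_NORMED);v=cv2.minMaxLoc(r);print("edge match",v[1],np.array(v[3])+[170,210],"was",[205,310])
```

```text
23.275 [-0.03 -0.04 -3.33] [ 1.1  2.2 16.5] 120.25153756141663
mid [300 280] [106. 117. 110.] [ 96. 106. 100.]
low [249 247] [116. 122. 114.] [107. 115. 109.]
frost [203 269] [136. 134. 118.] [125. 123. 108.]
edge match 0.933509349822998 [205 309] was [205, 310]
```

The slide has not shifted in the fingers, and the force profile (a 2–8 N spring, then a hard stop) shows the stage is bottomed. Handing in.

```bash
python3 -c "
from h import *
print(job.hand_in())"
```

```text
the job is handed in; nothing more can be done
None
```

I turned the keeper clear and laid the end-slot slide in the viewer, label up with its frosted end to the right. It is held pressed to the stage's hard stop in the fingers at about 17 N, the other two slides were still standing when last seen, and the job is handed in; no verdict was returned.

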